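# Find the lid whose bolt has not shot and hold it open

### The job

One of the three lids of the medicine cassette was missed by its lock bolt. Stand the pill bottle that is in the way upright in the white tray, then tap all three lids in turn, from the robot's left to its right, to feel which one gives. Lift that lid by its handle to 45 degrees or more and finish while holding it open and still, so that a colleague can check the pocket; leave the red cups and the carton as they are.

Things in the scene. Friction and masses are not known exactly. Their poses are not given: they have to be found in the camera images.
- cassette: Grey steel medicine cassette, fixed, 310 mm wide (its y), 180 mm deep (its x), lid tops 98 mm above its underside. Origin at the centre of its underside; x points to its lock housing and key locks (away from the robot), y to the left lid. Three equal pale-grey lids, 100 mm apart along y, each 95 mm wide, 146 mm deep, 6 mm thick, 180 g. Two bolts hidden in the housing are shot, one is not.
- handle_left (a point): Centre of the grip bar of the left (+y, the robot's left) lid's black bow handle: round bar 10 mm thick, 64 mm long along the cassette's y, centre 33 mm above the lid's top (28 mm free under it), 125 mm from the hinge line in x and 36 mm above it in z (lid shut), 21 mm behind the lid's front edge. Axes turn with the lid; shut, they are the cassette's.
- lid_left (a joint): Angle of the left (+y, the robot's left) lid, rad: 0 shut, grows as the handle edge rises, up and back towards the robot; stop at 1.3. All three lie level at rest and look alike. A bolted lid is rigid both ways (under 1 mm). The free one, pushed down at the handle, gives from about 1.2 N and has sunk some 5 mm (-0.045 rad) at 3 N, then stops hard; it springs back. Raised, it falls shut when let go.
- hinge_left (a point): Middle of the hinge line of the left (+y, the robot's left) lid, at the cassette's side nearer the robot, 95 mm above the worktop; the line runs along the cassette's y. Axes are the cassette's.
- handle_middle (a point): Centre of the grip bar of the middle lid's black bow handle: round bar 10 mm thick, 64 mm long along the cassette's y, centre 33 mm above the lid's top (28 mm free under it), 125 mm from the hinge line in x and 36 mm above it in z (lid shut), 21 mm behind the lid's front edge. Axes turn with the lid; shut, they are the cassette's.
- lid_middle (a joint): Angle of the middle lid, rad: 0 shut, grows as the handle edge rises, up and back towards the robot; stop at 1.3. All three lie level at rest and look alike. A bolted lid is rigid both ways (under 1 mm). The free one, pushed down at the handle, gives from about 1.2 N and has sunk some 5 mm (-0.045 rad) at 3 N, then stops hard; it springs back. Raised, it falls shut when let go.
- hinge_middle (a point): Middle of the hinge line of the middle lid, at the cassette's side nearer the robot, 95 mm above the worktop; the line runs along the cassette's y. Axes are the cassette's.
- handle_right (a point): Centre of the grip bar of the right (-y) lid's black bow handle: round bar 10 mm thick, 64 mm long along the cassette's y, centre 33 mm above the lid's top (28 mm free under it), 125 mm from the hinge line in x and 36 mm above it in z (lid shut), 21 mm behind the lid's front edge. Axes turn with the lid; shut, they are the cassette's.
- lid_right (a joint): Angle of the right (-y) lid, rad: 0 shut, grows as the handle edge rises, up and back towards the robot; stop at 1.3. All three lie level at rest and look alike. A bolted lid is rigid both ways (under 1 mm). The free one, pushed down at the handle, gives from about 1.2 N and has sunk some 5 mm (-0.045 rad) at 3 N, then stops hard; it springs back. Raised, it falls shut when let go.
- hinge_right (a point): Middle of the hinge line of the right (-y) lid, at the cassette's side nearer the robot, 95 mm above the worktop; the line runs along the cassette's y. Axes are the cassette's.
- bottle_center (a point): Pill bottle, loose, standing on the lids between hinges and handles (it may straddle two lids): white with a purple band and mint-green screw cap, 44 mm diameter, 98 mm high (cap 38 mm diameter, top 26 mm), 80 to 150 g. Point at its centre, 49 mm above its underside; z along its axis.
- tray_floor (a point): White plastic tray, fixed on the worktop to the robot's right of the cassette: 270 mm (its x) by 190 mm (its y) outside, 50 mm high, walls and floor 4 mm. Point at the centre of its inner floor, 4 mm above the worktop; x points away from the robot (turned up to 0.25 rad). Its half nearer the robot (x below 0) is empty, the red cups stand in the far half.
- cup_a_center (a point): Red dosing cup, loose, standing in the tray's far half: 38 mm diameter at the rim, 48 mm high, 15 g. Point at its centre, half-way up; z along its axis. To be left alone.
- cup_b_center (a point): Red dosing cup, loose, standing in the tray's far half: 38 mm diameter at the rim, 36 mm high, 15 g. Point at its centre, half-way up; z along its axis. To be left alone.
- cup_c_center (a point): Red dosing cup, loose, standing in the tray's far half: 38 mm diameter at the rim, 36 mm high, 15 g. Point at its centre, half-way up; z along its axis. To be left alone.
- carton_center (a point): White and purple carton, loose, standing on the worktop beyond the cassette: 45 x 75 mm, 100 mm high, 120 g. Point at its centre, half-way up. To be left alone.
There are look-alikes about, which are no part of the job. Leave any purple or yellow look-alike of the part that bears cup_a_center alone. What is shaped like the part that bears cup_c_center but green is not meant.

How it is judged:
By the outcome, as a careful person would: the job done as asked, in the order asked, and still so for the second after the job is handed in, while the arm keeps its last pose, push and grip.
It also fails if it takes over 66 s, if anything falls off the work surface, if the arm or the gripper's body presses on something with over 40 N, if the wrist force passes 120 N, or if a joint passes its speed limit or range.

### The arm

A 7-joint arm with a two-finger parallel gripper is mounted at the origin on the work surface. World frame = base frame: x ahead of the robot, y to its left, z up, the work surface at z = 0. Lengths are in m, angles in rad, forces in N, time in s.
With the tool pointing down it reaches from about 0.35 to 0.9 m from the base axis. Payload 8.1 kg.
Tool frame: the origin (TCP) lies at the centre of the arm's flange, where the gripper is bolted on; the fingertips stand 178 mm ahead of it and the grasp point (between the pads) lies 159 mm ahead of it; z points along the fingers, y is the direction in which the jaws open and shut (so a half turn about z gives the same grasp; the last joint's range is limited). The gripper opens to 92 mm and grips with 3 to 60 N. Pads are 19 mm wide; open, the fingers measure 130 mm over their backs; the gripper's body (75 mm by 190 mm) begins 47 mm behind the grasp point.
Start: joints at [1.236, 0.434, 0.025, 1.573, -0.012, 1.134, -0.075], TCP at [0.144, -0.608, 0.405] pointing down, gripper open.
Joint ranges: [-2.62, 2.62], [-0.44, 2.09], [-1.27, 1.32], [0.08, 2.57], [-1.32, 4.46], [0.12, 2], [-2.74, 2.74]. Speed limits (rad/s): [2.22, 2.22, 3.01, 3.01, 3.14, 3.14, 3.14].

### API

Orientations are given as a rotation vector (axis times angle).
In Python, from cell import arm gives the robot as it stands. The module is installed in compiled form; this text tells all that it offers.
- The arm moves only by the tool move_arm, never from a script. Its argument "steps" is a list of rows, each a list of 4 numbers: the shift along the tool's x, y, z in mm, then the turn about the tool's z in rad. In form: [[x, y, z, twist], ...]. A call has 1 to 20 rows; each row is the pose to reach, as a shift and turn from the pose commanded when the call began, along the tool's axes at that moment; what a row does not reach only later rows make up. A row lasts 1/8 s, in which the tool goes at most 62.5 mm and 10.7 degrees, less where a joint would pass 70% of its speed; a pose out of reach is approached as far as the arm can. A call with a gripper value outside its range is refused whole. "grip" is the finger opening in mm, from 0 to 91.8, set as the call begins (left out, the last holds). The fingers move at their own pace and stop on an object; "grip_force" is the grip in N (left out, the last holds). Time passes only in rows, so rows that repeat a pose let the fingers close. It gives the time, the measured TCP pose, the force and the opening at its end, in the units of the state.
- arm.observe(): the state, without advancing time (a new reading comes with each control period).
- arm.get_image(name): name is "scene" or "side" or "wrist"; returns the picture (400x640x3 uint8, red, green, blue); there is no depth.
- arm.camera_info(name): a dict with "mtx" (3x3 intrinsics, pixels), "pose" (4x4, takes a point from camera to world coordinates); the wrist camera has in their place "T_tool_cam" (4x4, takes a point from camera to tool coordinates, whose origin is the TCP and whose axes are the flange's). Camera axes: x right, y down, z forward; pixel columns grow to the right and rows downward; lengths in m; the calibration is good to about 2 mm. A picture is of the moment at which its call begins: read the wrist's pose just before it. camera_info takes no time and is no camera call.
- arm.sign_off(): hands the job in, once; it reports no verdict.
The state is a dict: "clock": time; "joints": joint angles; "dq": joint speeds; "joint_efforts": joint torques, N m; "position": TCP position; "ee_rot": TCP orientation; "force": force on the tool from outside, world axes, zero at the start; "ft_torque": the same for the moment, N m; "width": opening from 0.0 (shut) to 1.0 (fully open).
Only numpy, scipy, OpenCV 4.12 (cv2) and the standard library are available. Lean on these libraries where they do the work, as an engineer would, in place of code of your own. Each camera call takes 0.05 s, during which the arm holds its last target.

## Working session

There is one attempt and no reset: what is moved stays moved. The work goes in short steps, Python scripts to look and compute and a tool call to move; the robot and the scene stay as the last step left them, time stands still between calls to the robot, and variables do not carry over. Pictures are saved under pics/ and viewed, and the job is handed in when it is done.

Besides the shell and the picture viewer there is one more tool, called after "Call:" as name(argument=value, ...), one argument or row to a line, values as JSON. move_arm: Moves the arm, as the interface text tells. Its arguments: {"type":"object","properties":{"steps":{"type":"array"},"grip":{"type":"number"},"grip_force":{"type":"number"}},"required":["steps"]}

```bash
mkdir -p pics; ls
python3 - <<'E'
from cell import arm
import cv2,numpy as np
s=arm.observe(); print(s)
for n in ["scene","side","wrist"]:
    im=arm.get_image(n); cv2.imwrite(f"pics/{n}0.png",im[:,:,::-1])
    print(n,arm.camera_info(n))
E
```

```text
pics
{'clock': 0.0, 'joints': array([ 1.23636647,  0.4352053 ,  0.02496088,  1.57408377, -0.01159707,
        1.13398751, -0.07511836]), 'dq': array([ 5.05554079e-06,  4.29724132e-04, -7.82858000e-05, -9.83268088e-04,
        1.71927936e-03, -3.30851630e-04,  2.74479892e-05]), 'joint_efforts': array([ 1.17650270e-03, -6.67862821e+01,  9.85359661e-01, -3.14457500e+01,
       -6.05583494e-02,  4.28743742e-02,  1.80087386e-04]), 'position': array([ 0.14352149, -0.6080635 ,  0.40396075]), 'ee_rot': array([-3.11902773e+00, -3.63050046e-01,  4.92496317e-04]), 'force': array([-0.66185803,  0.60165522, -1.29820486]), 'ft_torque': array([-0.00685882,  0.0024082 , -0.03012075]), 'width': 0.9982176082363383}
scene {'mtx': array([[399.18661241,   0.        , 325.37223786],
       [  0.        , 399.18661241, 195.75504171],
       [  0.        ,   0.        ,   1.        ]]), 'pose': array([[-0.76578569,  0.5658054 , -0.30567389,  0.92760399],
       [ 0.64300464,  0.66564875, -0.37875689,  0.25895264],
       [-0.01083125, -0.48659633, -0.87355978,  0.96548874],
       [ 0.        ,  0.        ,
[... 276 characters left out ...]
0.30716884, -0.64341861,  0.70118456, -0.84528836],
       [ 0.01606618, -0.74020649, -0.67218765,  0.84330355],
       [ 0.        ,  0.        ,  0.        ,  1.        ]])}
wrist {'mtx': array([[299.52916183,   0.        , 316.1964432 ],
       [  0.        , 299.52916183, 198.10952982],
       [  0.        ,   0.        ,   1.        ]]), 'T_tool_cam': array([[-4.53434267e-04, -9.65588026e-01, -2.60076062e-01,
         6.93149556e-02],
       [ 9.99999687e-01, -6.06525261e-04,  5.08387446e-04,
        -6.80309721e-04],
       [-6.48635532e-04, -2.60075750e-01,  9.65587999e-01,
         2.02483603e-02],
       [ 0.00000000e+00,  0.00000000e+00,  0.00000000e+00,
         1.00000000e+00]])}
```

View pics/scene0.png

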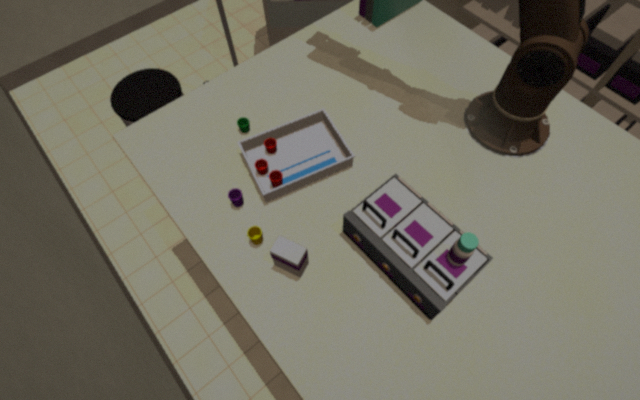

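View pics/side0.png

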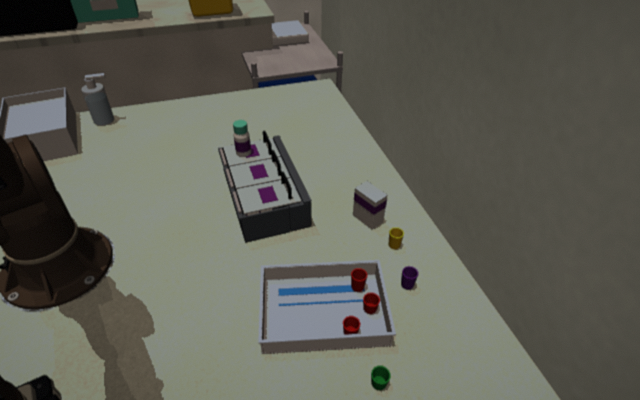

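View pics/wrist0.png

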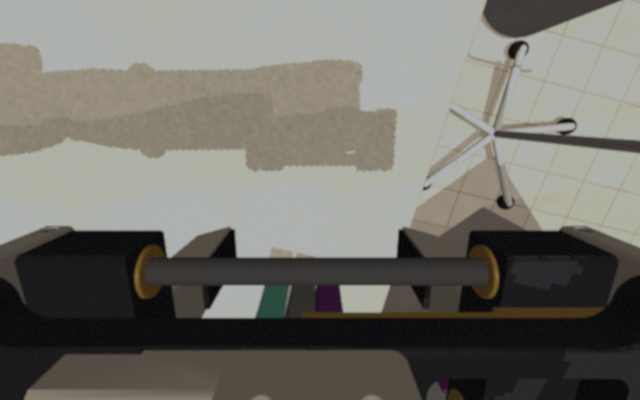

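The scene view shows the cassette at about (417,245), the bottle at (463,248) on the left lid, and the tray at (297,153). The carton is at (290,253). Red cups are at (271,146), (262,167) and (276,178). Look-alikes: green cup (243,125), purple (236,197), yellow (255,235). I'll zoom in for pixel measurements.

Run:
```python
import cv2
a=cv2.imread("pics/scene0.png"); b=cv2.imread("pics/side0.png")
def crop(im,x,y,w,h,s,n):
    c=cv2.resize(im[y:y+h,x:x+w],None,fx=s,fy=s,interpolation=cv2.INTER_CUBIC)
    for i in range(0,w,20): 
        cv2.line(c,(i*s,0),(i*s,6),(0,0,255),1); cv2.putText(c,str(x+i),(i*s,16),0,.35,(0,0,255))
    for i in range(0,h,20): 
        cv2.line(c,(0,i*s),(6,i*s),(0,0,255),1); cv2.putText(c,str(y+i),(8,i*s+4),0,.35,(0,0,255))
    cv2.imwrite(n,c)
crop(a,335,170,160,150,4,"pics/c1.png"); crop(b,210,110,110,135,4,"pics/c2.png"); crop(b,250,255,150,100,5,"pics/c3.png"); crop(a,225,100,140,110,5,"pics/c4.png")
```

```text
(no output)
```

View pics/c1.png

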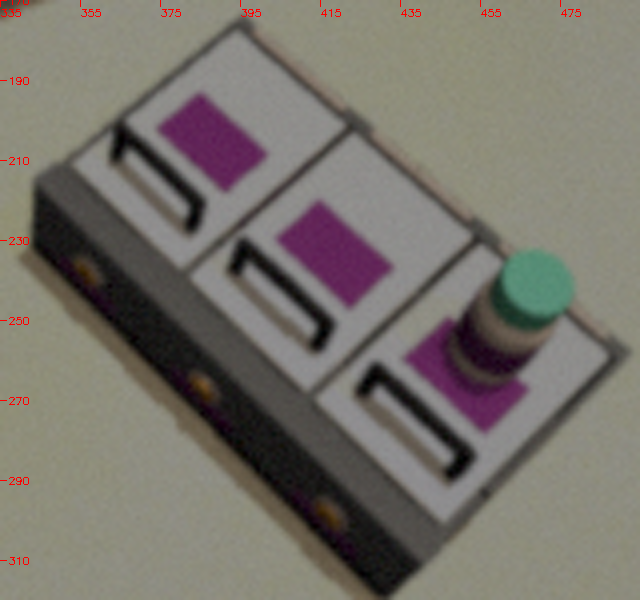

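View pics/c2.png

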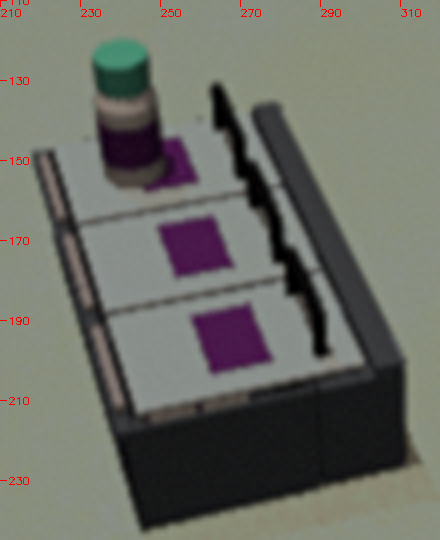

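View pics/c3.png

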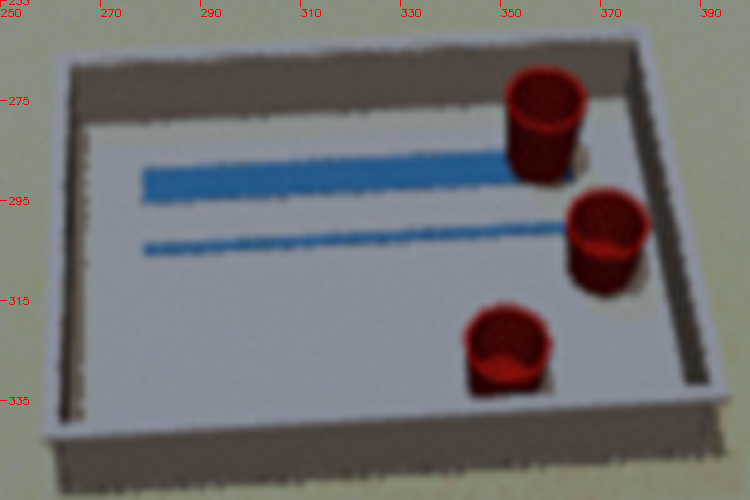

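View pics/c4.png

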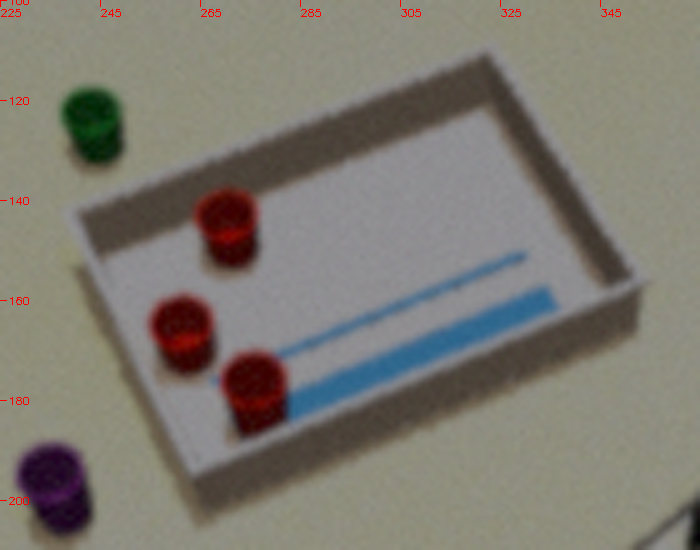

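```bash
cat > h.py <<'E'
import numpy as np, cv2
from scipy.optimize import least_squares
from scipy.spatial.transform import Rotation as R
from cell import arm
CI={n:arm.camera_info(n) for n in("scene","side","wrist")}
def pose(n,s=None):
    if n!="wrist": return CI[n]["pose"]
    T=np.eye(4);T[:3,:3]=R.from_rotvec(s["ee_rot"]).as_matrix();T[:3,3]=s["position"]
    return T@CI[n]["T_tool_cam"]
def proj(n,P,s=None):
    T=pose(n,s);p=(np.atleast_2d(P)-T[:3,3])@T[:3,:3];k=CI[n]["mtx"]
    return np.c_[k[0,0]*p[:,0]/p[:,2]+k[0,2],k[1,1]*p[:,1]/p[:,2]+k[1,2]]
def unz(n,uv,z,s=None):
    T=pose(n,s);k=CI[n]["mtx"];d=T[:3,:3]@np.array([(uv[0]-k[0,2])/k[0,0],(uv[1]-k[1,2])/k[1,1],1])
    return T[:3,3]+d*(z-T[2,3])/d[2]
def fit(obs,x0):
    # obs: (cam, local xyz, uv); x=[X,Y,yaw]
    def f(x):
        c,s=np.cos(x[2]),np.sin(x[2]);M=np.array([[c,-s,0],[s,c,0],[0,0,1]])
        return np.concatenate([(proj(n,M@np.array(L)+[x[0],x[1],0])[0]-uv) for n,L,uv in obs])
    r=least_squares(f,x0);return r.x,r.fun.reshape(-1,2)
E
cat > m1.py <<'E'
from h import *
np.set_printoptions(precision=4,suppress=True)
def px(x0,y0,s): return lambda u,v: np.array([x0+(u+.5)/s-.5,y0+(v+.5)/s-.5])
c1=px(335,170,4);c2=px(210,110,4);c3=px(250,255,5);c4=px(225,100,5)
o=[]
for y,a,b in((-.1,(123,127),(200,208)),(0,(243,243),(327,327)),(.1,(373,370),(465,460))):
    o+=[("scene",(.125,y-.032,.131),c1(*a)),("scene",(.125,y+.032,.131),c1(*b))]
o+=[("scene",(.146,-.05,.098),c1(190,270)),("scene",(.146,.05,.098),c1(313,393)),("scene",(.146,-.1475,.098),c1(70,163)),("scene",(.146,.1475,.098),c1(445,525)),
("side",(.146,-.05,.098),c2(325,268)),("side",(.146,.05,.098),c2(283,185)),("side",(.146,-.1475,.098),c2(368,372))]
x,r=fit(o,[.5,.1,0]);print("cass hinge_mid",x);print(r)
t=[("scene",(-.135,.095,.05),c4(648,280)),("scene",(.135,.095,.05),c4(192,475)),("scene",(.135,-.095,.05),c4(73,212)),("scene",(-.135,-.095,.05),c4(490,50)),
("side",(-.135,.095,.05),c3(55,58)),("side",(.135,.095,.05),c3(645,35)),("side",(.135,-.095,.05),c3(730,400)),("side",(-.135,-.095,.05),c3(45,437))]
xt,r=fit(t,[.5,-.3,0]);print("tray",xt);print(r)
print("bottle",unz("scene",c1(538,283),.196),unz("side",c2(121,55),.196))
c,s=np.cos(x[2]),np.sin(x[2])
for y in(.1,0,-.1): print("handle",x[0]+c*.125-s*y,x[1]+s*.125+c*y)
E
python3 m1.py
```

```text
cass hinge_mid [0.4489 0.1    0.0198]
[[-0.9951  0.87  ]
 [-0.997  -1.0753]
 [-0.4758  0.8934]
 [-0.5938 -0.2481]
 [ 0.1549  0.6501]
 [-0.112  -0.231 ]
 [-1.0006  0.0462]
 [-0.2564  0.0335]
 [ 0.6137 -0.9073]
 [ 0.0671 -0.4439]
 [-1.3897 -0.1315]
 [-0.6128 -0.534 ]
 [-1.4887 -2.9604]]
tray [ 0.5737 -0.3118 -0.2379]
[[-1.1277 -0.6858]
 [-0.0325 -1.6788]
 [-1.2715 -0.8792]
 [ 0.2991 -1.3899]
 [ 1.194   0.085 ]
 [-0.5887 -0.8256]
 [-1.7013 -1.4053]
 [ 0.7664 -0.9388]]
bottle [0.4997 0.1988 0.196 ] [0.4982 0.1933 0.196 ]
handle 0.5719240238740085 0.2024138065658605
handle 0.5739007952012053 0.10243334659932515
handle 0.575877566528402 0.002452886632789822
```

```bash
cat >> h.py <<'E'
def go(x,y,z,yaw,s=None,cur=None):
    "tool shift (mm) and twist to bring the TCP to world x,y,z with tool-x yaw"
    s=s or arm.observe();M=R.from_rotvec(s["ee_rot"]).as_matrix()
    d=M.T@(np.array([x,y,z])-s["position"])*1000
    yw=np.arctan2(M[1,0],M[0,0]);t=-(yaw-yw)
    return np.round(d,1),round(t,3)
E
python3 - <<'E'
from h import *
print(go(.42,-.35,.45,.02));print(go(.45,.12,.45,.02))
E
```

```text
(array([ 328.4, -187.8,  -45.7]), np.float64(0.212))
(array([ 465.5, -638.3,  -45.2]), np.float64(0.212))
```

Call:
move_arm(
  steps=[
    [50,-28,-20,0],
    [100,-56,-45,0],
    [155,-88,-45,0],
    [210,-120,-45,0],
    [265,-150,-45,0],
    [315,-180,-45,0],
    [340,-230,-45,0],
    [357,-285,-45,0],
    [374,-340,-45,0.1],
    [391,-395,-45,0.212],
    [408,-450,-45,0.212],
    [425,-505,-45,0.212],
    [442,-560,-45,0.212],
    [456,-610,-45,0.212],
    [465,-638,-45,0.212],
    [465,-638,-45,0.212],
    [465,-638,-45,0.212],
  ],
  grip=91.8,
)

```text
clock: 2.28
position: [0.4496, 0.1186, 0.4494]
ee_rot: [3.141, 0.03, -0.001]
force: [0.4, -1.1, 0.4]
width: 0.999
```

Run:
```python
from h import *
s=arm.observe(); im=arm.get_image("wrist"); cv2.imwrite("pics/w1.png",im[:,:,::-1])
import pickle; pickle.dump(s,open("w1.pkl","wb"))
print(s["clock"],s["position"],s["ee_rot"],s["force"])
x=(.4489,.1,.0198);c,n=np.cos(x[2]),np.sin(x[2])
for y in(.1,0,-.1):
  for e in(-.032,.032): 
    P=[x[0]+c*.125-n*(y+e),x[1]+n*.125+c*(y+e),.131]; print(proj("wrist",P,s))
print(proj("wrist",[.499,.196,.196],s))
```

```text
2.275 [0.44961643 0.11862367 0.44944069] [ 3.14071954e+00  3.00186666e-02 -1.01863611e-03] [ 0.42523776 -1.07903251  0.39599373]
[[262.14813851  55.23674954]]
[[192.04467618  55.30794396]]
[[371.63248581  55.12556138]]
[[301.56985067  55.19671434]]
[[481.05308631  55.01443796]]
[[411.03124271  55.08554949]]
[[216.88261042 142.04211322]]
```

View pics/w1.png

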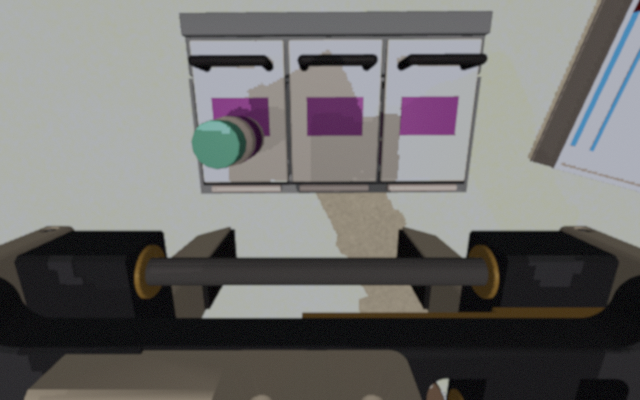

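Run:
```python
import cv2
a=cv2.imread("pics/w1.png")
x,y,w,h,s=175,5,320,195,2.5
c=cv2.resize(a[y:y+h,x:x+w],None,fx=s,fy=s,interpolation=cv2.INTER_CUBIC)
for i in range(0,w,20): cv2.putText(c,str(x+i),(int(i*s),10),0,.35,(0,0,255)); cv2.line(c,(int(i*s),12),(int(i*s),18),(0,0,255),1)
for i in range(0,h,20): cv2.putText(c,str(y+i),(0,int(i*s)+4),0,.35,(0,0,255))
cv2.imwrite("pics/w1c.png",c)
```

```text
(no output)
```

View pics/w1c.png

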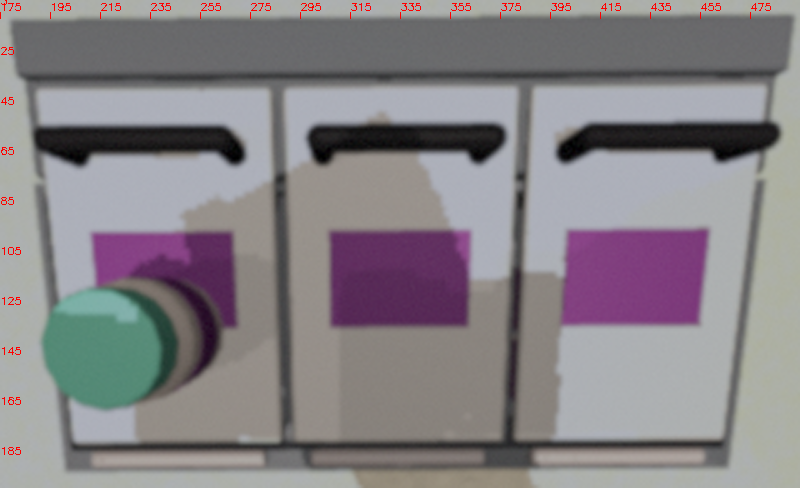

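Run:
```python
from h import *
import pickle
s=pickle.load(open("w1.pkl","rb"))
for uv in((228.8,60),(337.6,59.2),(446,58.6)): print("handle",unz("wrist",uv,.131,s))
print("cap",unz("wrist",(216.5,144.2),.196,s))
# lid gaps at front edge & rear
for uv in((286,40),(384,39),(288.5,182),(380,182)): print(unz("wrist",uv,.098,s))
print(go(.497,.196,.40,.02),go(.497,.196,.319,.02))
```

```text
handle [0.56794289 0.20113086 0.131     ]
handle [0.57049799 0.10143839 0.131     ]
handle [0.57287663 0.00214256 0.131     ]
cap [0.49735649 0.19640406 0.196     ]
[0.5929528  0.15170573 0.098     ]
[0.59571799 0.05355424 0.098     ]
[0.44766173 0.14999002 0.098     ]
[0.4495642  0.04671319 0.098     ]
(array([ 48.8, -76.9,  49.4]), np.float64(-0.002)) (array([ 48.8, -77. , 130.4]), np.float64(-0.002))
```

Call:
move_arm(
  steps=[
    [25,-38,20,0],
    [49,-77,40,0],
    [49,-77,40,0],
    [49,-77,60,0],
    [49,-77,85,0],
    [49,-77,110,0],
    [49,-77,130,0],
    [49,-77,130,0],
    [49,-77,130,0],
  ],
)

```text
clock: 3.45
position: [0.4975, 0.1966, 0.3207]
ee_rot: [3.141, 0.029, 0.002]
force: [1.2, 0.6, -0.4]
width: 0.999
```

Run:
```python
from h import *
print(arm.observe()["position"],arm.observe()["force"])
for n in("side","wrist"):
    im=arm.get_image(n); 
    if n=="side": im=cv2.resize(im[90:250,190:350],None,fx=3,fy=3)
    cv2.imwrite(f"pics/g1{n}.png",im[:,:,::-1])
```

```text
[0.49747547 0.19664831 0.3207176 ] [ 1.2294133   0.64731259 -0.39886644]
```

View pics/g1side.png

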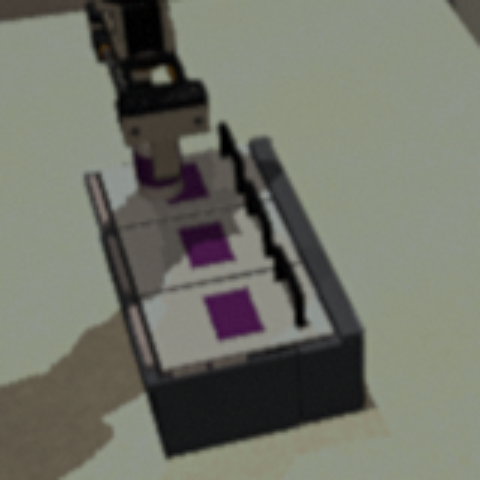

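View pics/g1wrist.png

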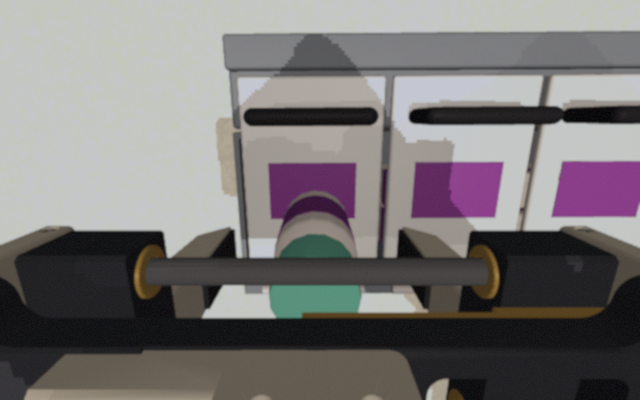

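The bottle's cap is at (315,275), midway between the fingers at (205,270) and (430,270). The left handle at (311,116) is clear. Closing now.

Call:
move_arm(
  steps=[
    [0,0,0,0],
    [0,0,0,0],
    [0,0,0,0],
    [0,0,0,0],
    [0,0,0,0],
    [0,0,0,0],
    [0,0,0,0],
    [0,0,0,0],
    [0,0,-10,0],
    [0,0,-25,0],
    [0,0,-45,0],
    [0,0,-60,0],
    [0,0,-60,0],
  ],
  grip=34,
  grip_force=15,
)

```text
clock: 5.18
position: [0.4974, 0.1976, 0.3813]
ee_rot: [-3.14, -0.031, -0.004]
force: [0.1, -0.2, -1.5]
width: 0.473
```

Run:
```python
from h import *
s=arm.observe();print(s["position"],s["force"],s["width"]*91.8)
# tray place target local (-.06,0)
x=(.5737,-.3118,-.2379);c,n=np.cos(x[2]),np.sin(x[2])
for l in((-.065,0),(-.06,.0)):print(x[0]+c*l[0]-n*l[1],x[1]+n*l[0]+c*l[1])
X,Y=x[0]-c*.065,x[1]-n*.065
print(go(.50,.10,.42,.02),go(.50,-.12,.42,-.1),go(X,Y,.42,-.238),go(X,Y,.227,-.238))
im=arm.get_image("side")
cv2.imwrite("pics/g2.png",cv2.resize(im[70:250,150:350],None,fx=3,fy=3)[:,:,::-1])
```

```text
[0.49739112 0.19764374 0.38128697] [ 0.14344958 -0.24212973 -1.50048423] 43.41665609296838
0.5105307244669229 -0.2964819508870681
0.5153898995079289 -0.29766026235729365
(array([  0.8,  97.6, -38.8]), np.float64(-0.0)) (array([ -3.5, 317.6, -39. ]), np.float64(0.12)) (array([  3.6, 494.3, -39.2]), np.float64(0.258)) (array([  3.1, 494.4, 153.8]), np.float64(0.258))
```

View pics/g2.png

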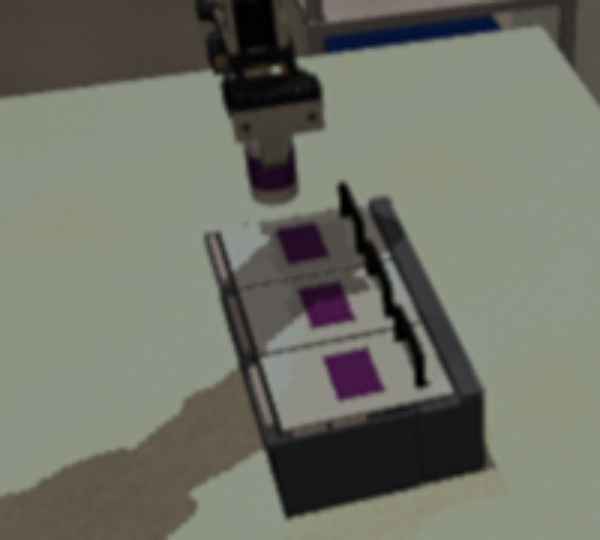

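Call:
move_arm(
  steps=[
    [0,30,-15,0],
    [0,80,-30,0],
    [0,130,-39,0],
    [0,185,-39,0],
    [0,240,-39,0.05],
    [0,295,-39,0.1],
    [0,350,-39,0.15],
    [2,400,-39,0.2],
    [3,450,-39,0.258],
    [4,480,-39,0.258],
    [4,494,-39,0.258],
    [4,494,-39,0.258],
    [4,494,-39,0.258],
  ],
)

```text
clock: 6.85
position: [0.5112, -0.2947, 0.4186]
ee_rot: [-3.119, 0.37, 0.0]
force: [-0.6, 0.6, -1.3]
width: 0.472
```

Run:
```python
from h import *
s=arm.observe();print(s["position"],s["ee_rot"],s["force"],s["width"]*91.8)
X,Y=.5105,-.2965
print(go(X,Y,.228,-.238))
im=arm.get_image("wrist"); cv2.imwrite("pics/t1.png",im[:,:,::-1])
x=(.5737,-.3118,-.2379);c,n=np.cos(x[2]),np.sin(x[2])
for l in((.135,.095),(.135,-.095),(-.135,.095),(-.135,-.095)):print(l,proj("wrist",[x[0]+c*l[0]-n*l[1],x[1]+n*l[0]+c*l[1],.05],s))
```

```text
[ 0.51116764 -0.29466716  0.41860036] [-3.11874801e+00  3.69812018e-01  3.89837463e-04] [-0.59154964  0.56248859 -1.3142923 ] 43.34373603635534
(array([ -0.2,   2.1, 190.6]), np.float64(0.002))
(0.135, 0.095) [[224.84851614 -16.8878862 ]]
(0.135, -0.095) [[413.10695841 -16.65533552]]
(-0.135, 0.095) [[241.7725723  233.21928418]]
(-0.135, -0.095) [[394.52402702 233.46756692]]
```

View pics/t1.png

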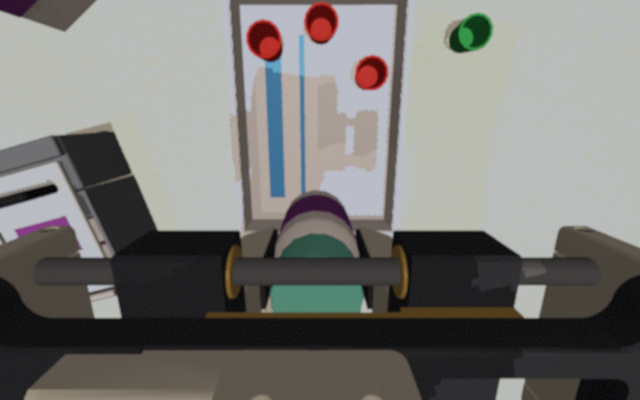

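Call:
move_arm(
  steps=[
    [0,2,40,0],
    [0,2,90,0],
    [0,2,135,0],
    [0,2,165,0],
    [0,2,180,0],
    [0,2,187,0],
    [0,2,190,0],
    [0,2,191,0],
    [0,2,191,0],
    [0,2,191,0],
  ],
)

```text
clock: 8.15
position: [0.5105, -0.2985, 0.2282]
ee_rot: [3.119, -0.374, 0.001]
force: [0.5, 0.4, -0.7]
width: 0.475
```

Run:
```python
from h import *
s=arm.observe();print(s["clock"],s["position"],s["force"],s["width"]*91.8)
im=arm.get_image("side"); cv2.imwrite("pics/t2.png",cv2.resize(im[230:380,220:420],None,fx=3.5,fy=3.5)[:,:,::-1])
```

```text
8.15 [ 0.51046253 -0.29850609  0.22819882] [ 0.54173502  0.44744956 -0.65935211] 43.560789757996844
```

View pics/t2.png

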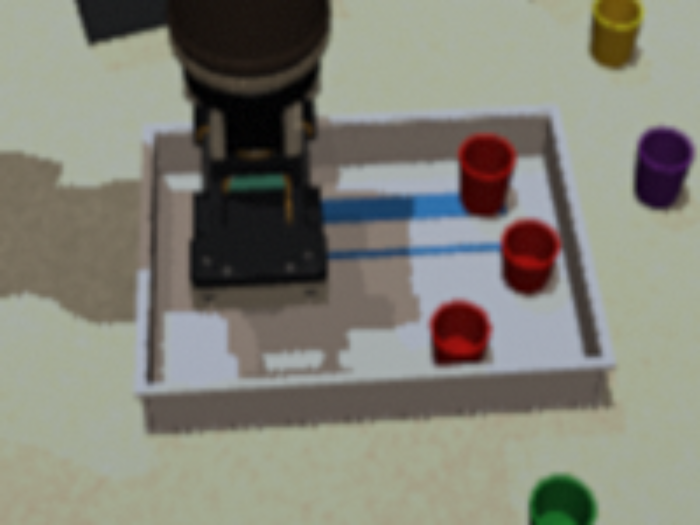

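Call:
move_arm(
  steps=[
    [0,0,0.5,0],
    [0,0,1,0],
    [0,0,1,0],
    [0,0,1,0],
  ],
)

```text
clock: 8.7
position: [0.5103, -0.2984, 0.2267]
ee_rot: [-3.119, 0.373, 0.0]
force: [-0.1, -0.8, -1.7]
width: 0.476
```

Call:
move_arm(
  steps=[
    [0,0,1,0],
    [0,0,1,0],
    [0,0,1,0],
  ],
)

```text
clock: 9.07
position: [0.5104, -0.2984, 0.2258]
ee_rot: [3.119, -0.373, 0.0]
force: [-0.4, -0.4, -0.4]
width: 0.478
```

Call:
move_arm(
  steps=[
    [0,0,0,0],
    [0,0,0,0],
    [0,0,0,0],
    [0,0,0,0],
    [0,0,0,0],
  ],
  grip=70,
)

```text
clock: 9.7
position: [0.5104, -0.2984, 0.2257]
ee_rot: [3.119, -0.373, 0.0]
force: [-0.1, -0.3, 0.7]
width: 0.759
```

Call:
move_arm(
  steps=[
    [0,0,-10,0],
    [0,0,-30,0],
    [0,0,-60,0],
    [0,0,-110,0],
    [0,0,-160,0],
    [0,0,-190,0],
    [0,0,-190,0],
  ],
)

```text
clock: 10.58
position: [0.5108, -0.2984, 0.4193]
ee_rot: [3.117, -0.373, 0.009]
force: [0.1, -0.3, -0.5]
width: 0.766
```

Run:
```python
from h import *
s=arm.observe();print(s["clock"],s["position"],s["force"],s["width"]*91.8)
im=arm.get_image("side"); cv2.imwrite("pics/t3.png",cv2.resize(im[230:380,220:420],None,fx=3.5,fy=3.5)[:,:,::-1])
im=arm.get_image("scene"); cv2.imwrite("pics/t4.png",cv2.resize(im[90:220,210:370],None,fx=4,fy=4)[:,:,::-1])
```

```text
10.575 [ 0.51083548 -0.29843504  0.41929635] [ 0.12032601 -0.27189681 -0.49995778] 70.28596197744194
```

View pics/t3.png

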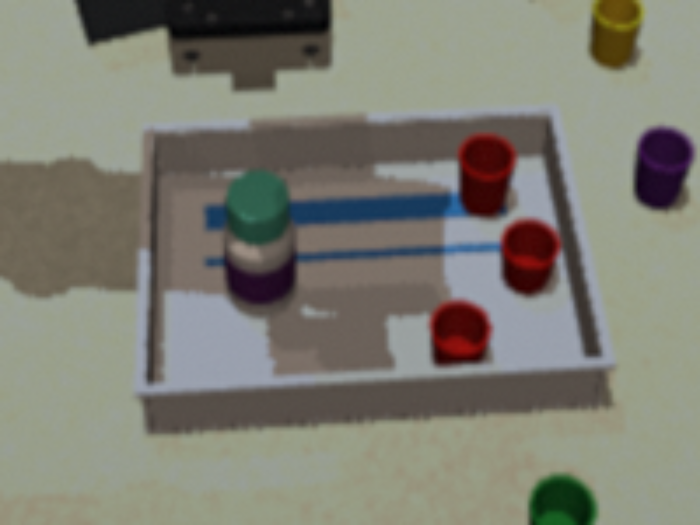

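View pics/t4.png

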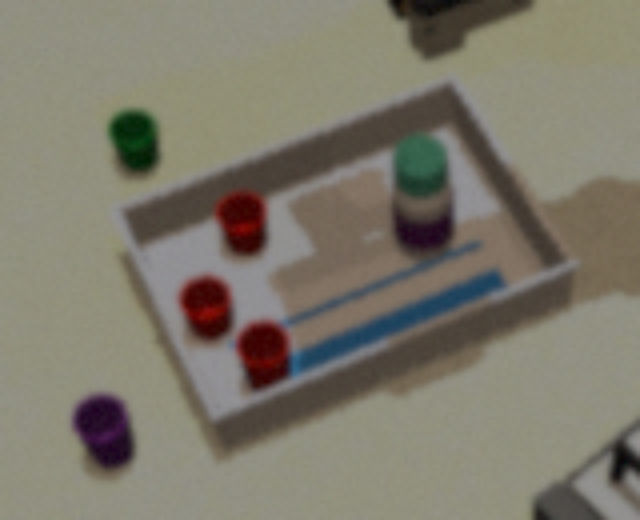

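The bottle stands upright at (260,240) in the tray's near half, with the cups undisturbed. Next I go to the left handle with closed fingers.

Run:
```python
from h import *
s=arm.observe();print(s["joints"])
print(go(.568,.201,.40,.025),go(.568,.201,.320,.025))
```

```text
[ 0.59920425  0.3845611  -0.22275715  1.62874772  0.09162725  1.1380592
 -1.4553175 ]
(array([ -61.6, -498.8,   15.9]), np.float64(-0.263)) (array([ -61.6, -498.9,   95.9]), np.float64(-0.263))
```

Call:
move_arm(
  steps=[
    [-6,-50,0,0],
    [-13,-105,0,-0.05],
    [-20,-160,0,-0.1],
    [-26,-215,0,-0.15],
    [-33,-270,0,-0.2],
    [-40,-325,0,-0.263],
    [-47,-380,10,-0.263],
    [-54,-435,15,-0.263],
    [-60,-480,16,-0.263],
    [-62,-499,30,-0.263],
    [-62,-499,60,-0.263],
    [-62,-499,85,-0.263],
    [-62,-499,94,-0.263],
    [-62,-499,94,-0.263],
    [-62,-499,94,-0.263],
  ],
  grip=0,
)

```text
clock: 12.55
position: [0.5682, 0.2011, 0.3225]
ee_rot: [-3.141, -0.038, -0.002]
force: [-0.2, 0.3, -0.7]
width: 0.002
```

Run:
```python
from h import *
s=arm.observe();print(s["clock"],s["position"],s["force"],s["width"]*91.8)
im=arm.get_image("side"); cv2.imwrite("pics/p1.png",cv2.resize(im[80:260,190:370],None,fx=3.3,fy=3.3)[:,:,::-1])
im=arm.get_image("wrist"); cv2.imwrite("pics/p2.png",im[:,:,::-1])
print(go(.568,.201,.314,.025))
```

```text
12.55 [0.56822987 0.20105653 0.32252574] [-0.18667123  0.25148861 -0.66384473] 0.1643236580567709
(array([-0.2,  0.2,  8.7]), np.float64(-0.0))
```

View pics/p1.png

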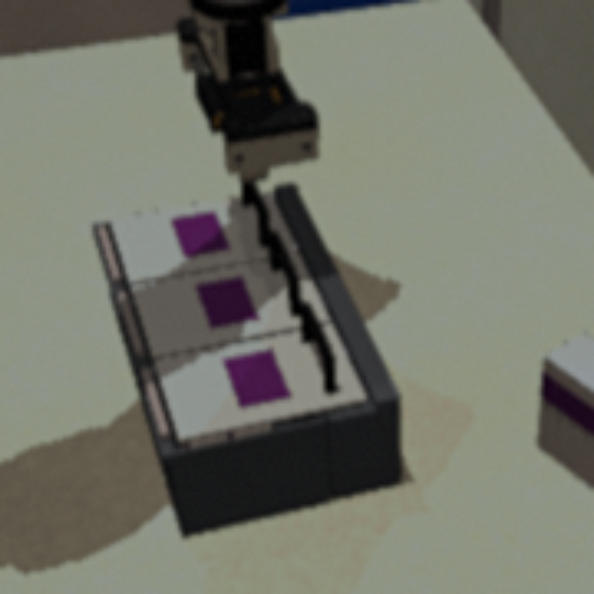

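View pics/p2.png

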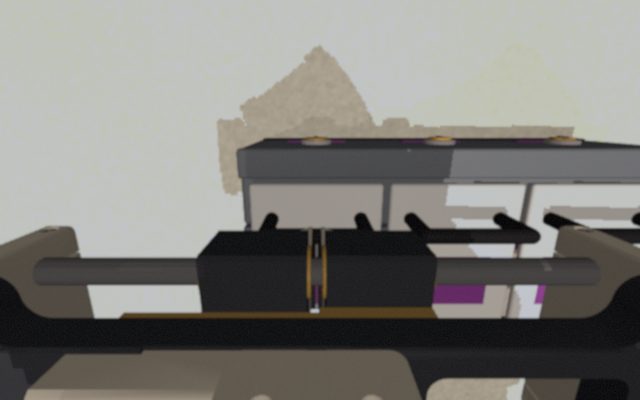

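Call:
move_arm(
  steps=[
    [0,0,3,0],
    [0,0,6,0],
    [0,0,7,0],
    [0,0,7,0],
  ],
)

```text
clock: 13.15
position: [0.5679, 0.2011, 0.3146]
ee_rot: [3.141, 0.039, -0.0]
force: [-0.6, 0.2, -1.7]
width: 0.006
```

Call:
move_arm(
  steps=[
    [0,0,1,0],
    [0,0,2,0],
    [0,0,2,0],
  ],
)

```text
clock: 13.52
position: [0.568, 0.2013, 0.3138]
ee_rot: [-3.141, -0.039, -0.002]
force: [-2.2, -1.6, 9.2]
width: 0.003
```

Call:
move_arm(
  steps=[
    [0,0,1,0],
    [0,0,2,0],
    [0,0,2,0],
  ],
)

```text
clock: 13.9
position: [0.5679, 0.2013, 0.3133]
ee_rot: [3.141, 0.039, 0.003]
force: [-6.7, -3.7, 23.0]
width: 0.003
```

The left lid is rigid: 23 N with under 1 mm of travel. Next the middle lid.

Call:
move_arm(
  steps=[
    [0,0,-10,0],
    [0,0,-22,0],
    [0,50,-22,0],
    [0,100,-22,0],
    [0,100,-22,0],
    [0,100,-12,0],
    [0,100,-5,0],
    [0,100,-5,0],
    [0,100,-5,0],
  ],
)

```text
clock: 15.02
position: [0.5703, 0.1019, 0.3156]
ee_rot: [-3.141, -0.041, 0.0]
force: [-0.2, -0.2, 0.5]
width: 0.005
```

Call:
move_arm(
  steps=[
    [0,0,1,0],
    [0,0,2.5,0],
    [0,0,2.5,0],
  ],
)

```text
clock: 15.4
position: [0.5705, 0.1014, 0.3139]
ee_rot: [-3.141, -0.039, -0.001]
force: [-1.0, 0.7, 5.9]
width: 0.009
```

Call:
move_arm(
  steps=[
    [0,0,1,0],
    [0,0,1.5,0],
    [0,0,1.5,0],
  ],
)

```text
clock: 15.78
position: [0.5705, 0.1015, 0.3135]
ee_rot: [-3.141, -0.039, -0.003]
force: [-4.9, -0.3, 16.4]
width: 0.003
```

Call:
move_arm(
  steps=[
    [0,0,1,0],
    [0,0,1.5,0],
    [0,0,1.5,0],
  ],
)

```text
clock: 16.15
position: [0.5704, 0.1015, 0.3131]
ee_rot: [3.141, 0.039, 0.004]
force: [-9.6, -3.4, 28.0]
width: 0.008
```

The middle lid is rigid too. Next the right lid.

Call:
move_arm(
  steps=[
    [0,0,-10,0],
    [0,0,-22,0],
    [0,50,-22,0],
    [0,100,-22,0],
    [0,100,-22,0],
    [0,100,-12,0],
    [0,100,-5.5,0],
    [0,100,-5.5,0],
    [0,100,-5.5,0],
  ],
)

```text
clock: 17.27
position: [0.5728, 0.0019, 0.3156]
ee_rot: [-3.141, -0.041, 0.0]
force: [-0.2, 0.6, 0.3]
width: 0.003
```

Call:
move_arm(
  steps=[
    [0,0,1,0],
    [0,0,2.5,0],
    [0,0,2.5,0],
  ],
)

```text
clock: 17.65
position: [0.573, 0.0013, 0.3134]
ee_rot: [-3.141, -0.039, -0.001]
force: [0.7, 1.3, 1.1]
width: 0.003
```

Call:
move_arm(
  steps=[
    [0,0,1,0],
    [0,0,1.5,0],
    [0,0,1.5,0],
  ],
)

```text
clock: 18.02
position: [0.573, 0.0012, 0.3118]
ee_rot: [-3.141, -0.039, -0.001]
force: [2.0, -0.0, 2.3]
width: 0.004
```

Call:
move_arm(
  steps=[
    [0,0,1,0],
    [0,0,1.5,0],
    [0,0,1.5,0],
  ],
)

```text
clock: 18.4
position: [0.573, 0.0012, 0.3103]
ee_rot: [3.141, 0.039, 0.001]
force: [2.9, 0.5, 2.4]
width: 0.002
```

The right lid sinks about 3.7 mm at about 2.4 N, so it is the free one. Now I lift clear, open the gripper and turn the jaws across the bar.

Call:
move_arm(
  steps=[
    [0,0,-15,0],
    [0,0,-40,0],
    [0,0,-50,0],
    [0,0,-50,0],
  ],
  grip=0,
)

```text
clock: 18.9
position: [0.5728, 0.0012, 0.3609]
ee_rot: [3.141, 0.039, 0.001]
force: [-0.5, -0.1, -1.4]
width: 0.005
```

Run:
```python
from h import *
s=arm.observe();print(s["clock"],s["position"],s["joints"])
print(go(.573,.002,.36,.025+np.pi/2))
```

```text
18.9 [0.57277268 0.00116579 0.36088406] [ 0.20123117  0.42693196 -0.40835914  1.73400392  0.19467513  1.01972623
 -1.82293859]
(array([ 0.2, -0.8,  0.9]), np.float64(-1.571))
```

Call:
move_arm(
  steps=[
    [0,0,-20,-0.17],
    [0,0,-20,-0.34],
    [0,0,-20,-0.51],
    [0,0,-20,-0.68],
    [0,0,-20,-0.85],
    [0,0,-20,-1.02],
    [0,0,-20,-1.19],
    [0,0,-20,-1.36],
    [0,0,-20,-1.5],
    [0,0,-10,-1.571],
    [0,0,0,-1.571],
    [0,0,10,-1.571],
    [0,0,20,-1.571],
    [0,0,25,-1.571],
    [0,0,25,-1.571],
    [0,0,25,-1.571],
  ],
  grip=32,
)

```text
clock: 20.9
position: [0.573, 0.0013, 0.3356]
ee_rot: [2.193, 2.249, 0.001]
force: [0.2, -0.5, -0.5]
width: 0.346
```

Run:
```python
from h import *
s=arm.observe();print(s["clock"],s["position"],s["joints"],s["width"]*91.8)
print(go(.573,.002,.296,.025+np.pi/2))
im=arm.get_image("side"); cv2.imwrite("pics/q1.png",cv2.resize(im[80:260,190:370],None,fx=3.3,fy=3.3)[:,:,::-1])
im=arm.get_image("wrist"); cv2.imwrite("pics/q2.png",im[:,:,::-1])
for y in(-.032,0,.032): print(proj("wrist",[.573-y*.025,.002+y,.131],s))
```

```text
20.9 [0.57296589 0.00132739 0.33555552] [ 0.42799078  0.53103556 -0.7516629   1.74336526  0.41478892  1.03212342
 -0.44746367] 31.754553624979767
(array([ 0.7,  0. , 39.6]), np.float64(-0.0))
[[317.19054508 271.62017441]]
[[317.20499528 227.58525262]]
[[317.22073351 179.62525012]]
```

View pics/q1.png

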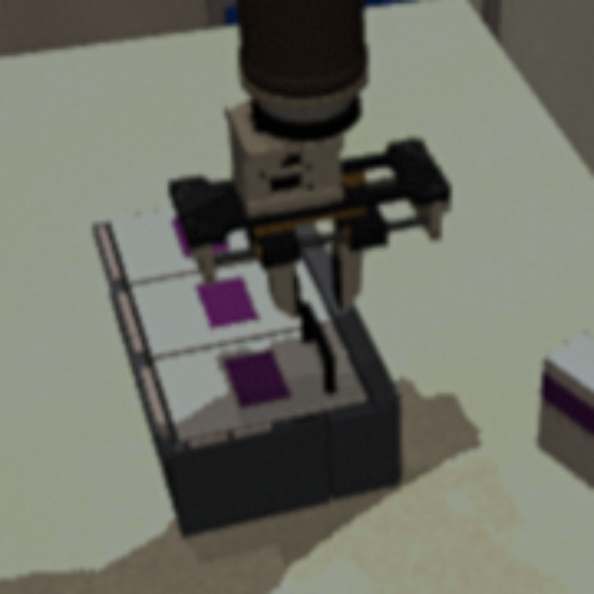

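View pics/q2.png

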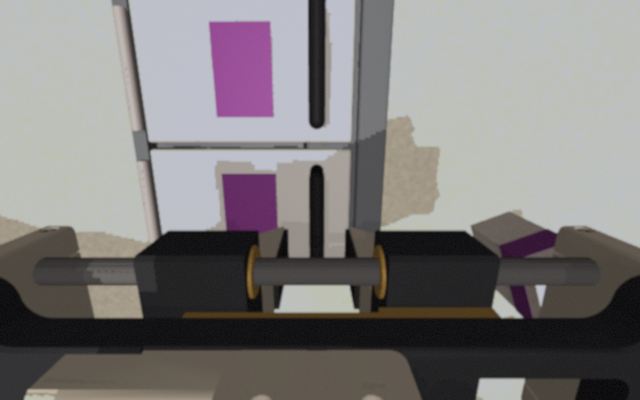

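The bar at column 316 runs midway between the open fingers. Descend and grip.

Call:
move_arm(
  steps=[
    [0,0,10,0],
    [0,0,20,0],
    [0,0,30,0],
    [0,0,37,0],
    [0,0,39,0],
    [0,0,39,0],
    [0,0,39,0],
  ],
)

```text
clock: 21.88
position: [0.573, 0.0013, 0.2965]
ee_rot: [2.193, 2.249, 0.001]
force: [0.8, -0.1, -0.1]
width: 0.348
```

Call:
move_arm(
  steps=[
    [0,0,0,0],
    [0,0,0,0],
    [0,0,0,0],
    [0,0,0,0],
    [0,0,0,0],
  ],
  grip=2,
  grip_force=15,
)

```text
clock: 22.5
position: [0.5731, 0.0012, 0.2963]
ee_rot: [2.193, 2.249, 0.001]
force: [3.1, 0.3, -0.7]
width: 0.101
```

Run:
```python
from h import *
s=arm.observe();print(s["clock"],s["position"],s["force"],s["width"]*91.8)
r=np.hypot(.125,.036);a0=np.arctan2(.036,.125)
for d in range(0,61,4):
    a=a0+np.radians(d);print(d,round((r*np.cos(a)-.125)*1000,1),round((r*np.sin(a)-.036)*1000,1))
im=arm.get_image("side"); cv2.imwrite("pics/q3.png",cv2.resize(im[80:260,190:370],None,fx=3.3,fy=3.3)[:,:,::-1])
```

```text
22.5 [0.57311814 0.00120834 0.2963472 ] [ 3.09092476  0.25912075 -0.69624831] 9.254232722606304
0 0.0 0.0
4 -2.8 8.6
8 -6.2 17.0
12 -10.2 25.2
16 -14.8 33.1
20 -19.9 40.6
24 -25.4 47.7
28 -31.5 54.5
32 -38.1 60.8
36 -45.0 66.6
40 -52.4 71.9
44 -60.1 76.7
48 -68.1 81.0
52 -76.4 84.7
56 -84.9 87.8
60 -93.7 90.3
```

View pics/q3.png

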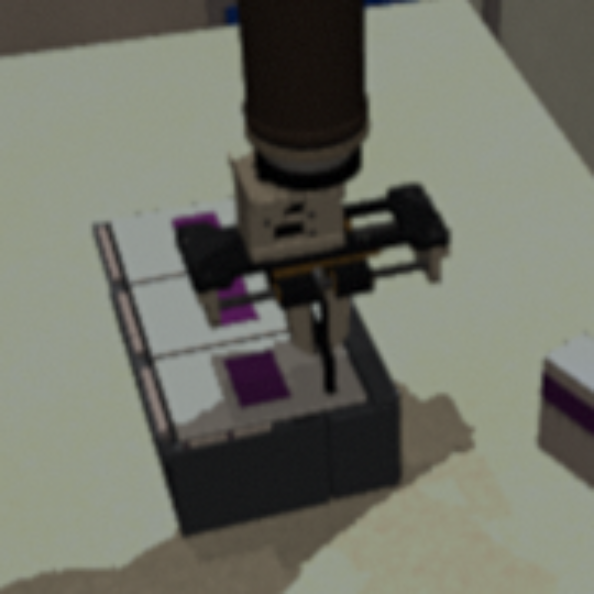

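Call:
move_arm(
  steps=[
    [0,-1.3,-4.3,0],
    [0,-2.8,-8.6,0],
    [0,-4.4,-12.8,0],
    [0,-6.2,-17,0],
    [0,-10.2,-25.2,0],
    [0,-14.8,-33.1,0],
    [0,-19.9,-40.6,0],
    [0,-25.4,-47.7,0],
    [0,-25.4,-47.7,0],
  ],
)

```text
clock: 23.68
position: [0.5478, 0.0006, 0.3452]
ee_rot: [2.192, 2.247, 0.003]
force: [6.6, 0.7, 3.9]
width: 0.099
```

Call:
move_arm(
  steps=[
    [0,-5.4,-7.5,0],
    [0,-12,-13.8,0],
    [0,-19,-19.6,0],
    [0,-26.4,-24.9,0],
    [0,-34,-29.7,0],
    [0,-42.2,-34,0],
    [0,-50.5,-37.8,0],
    [0,-54.7,-39.4,0],
    [0,-54.7,-39.4,0],
    [0,-54.7,-39.4,0],
  ],
)

```text
clock: 24.92
position: [0.493, -0.0007, 0.3839]
ee_rot: [2.193, 2.248, 0.001]
force: [3.4, -0.6, 5.5]
width: 0.106
```

Run:
```python
from h import *
s=arm.observe();print(s["clock"],s["position"],s["force"],s["width"]*91.8,s["joints"])
for n in("side","scene","wrist"):
    im=arm.get_image(n)
    if n=="side": im=cv2.resize(im[70:260,190:390],None,fx=3.1,fy=3.1)
    cv2.imwrite(f"pics/f_{n}.png",im[:,:,::-1])
```

```text
24.925 [ 0.49298271 -0.00067871  0.38394311] [ 3.42112179 -0.60050626  5.47578297] 9.742569453727452 [ 0.5417761   0.35793548 -0.82811172  1.86666695  0.30330309  1.04645239
 -0.38392653]
```

View pics/f_side.png

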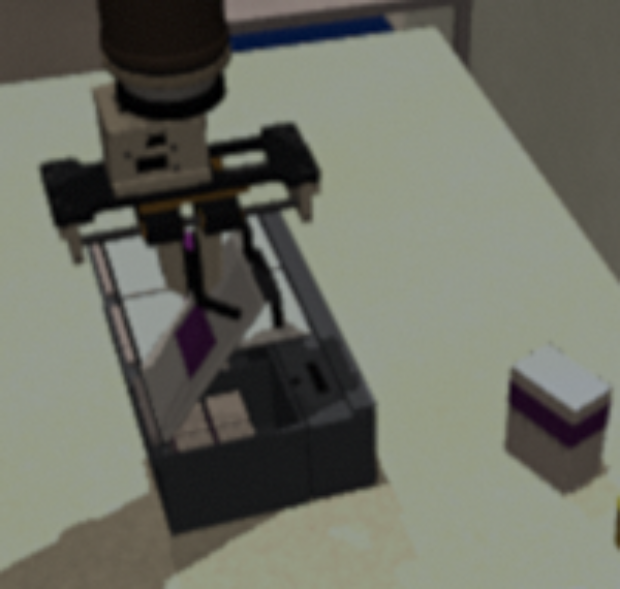

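View pics/f_scene.png

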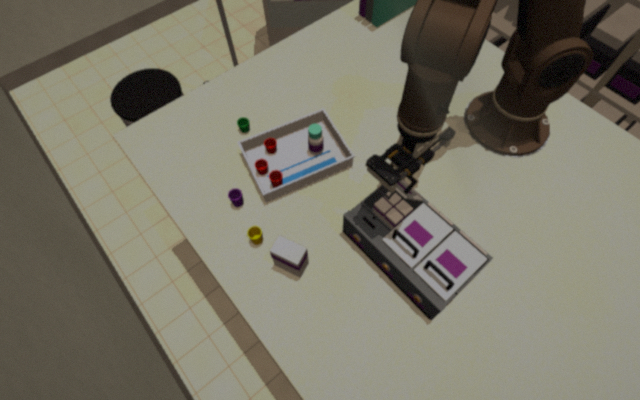

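View pics/f_wrist.png

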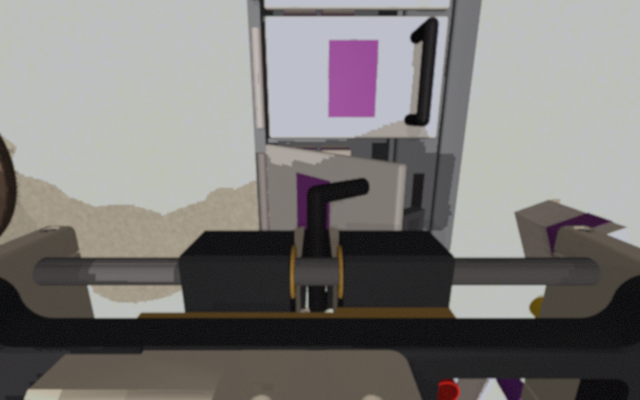

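Call:
move_arm(
  steps=[
    [0,0,0,0],
    [0,0,0,0],
    [0,0,0,0],
    [0,0,0,0],
    [0,0,0,0],
    [0,0,0,0],
    [0,0,0,0],
    [0,0,0,0],
  ],
)

```text
clock: 26.08
position: [0.4931, -0.0006, 0.3839]
ee_rot: [2.193, 2.248, 0.001]
force: [2.9, -1.3, 5.0]
width: 0.1
```

Run:
```python
from h import *
s=arm.observe();print(s["clock"],s["position"],s["force"],s["width"]*91.8,abs(s["dq"]).max())
im=arm.get_image("side");cv2.imwrite("pics/z.png",cv2.resize(im[70:370,190:430],None,fx=2,fy=2)[:,:,::-1])
print(arm.sign_off())
```

```text
26.075 [ 0.4930564  -0.00063351  0.38392562] [ 2.89996307 -1.27976786  5.04445188] 9.158066149907917 0.0012780793817499321
the job is handed in; nothing more can be done
None
```

View pics/z.png

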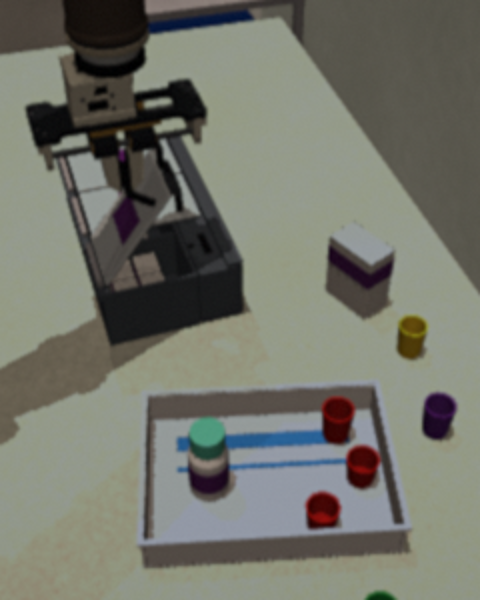

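The job is handed in at 26.1 s of the 66 s allowed, with the right lid held open at about 54°.

- **Bottle:** I stood it upright in the tray's near half. The last picture shows it still standing, with the red cups and the carton where they were.
- **Taps, left to right:** The left lid was rigid (23 N with under 1 mm of travel), and so was the middle one (28 N with under 1 mm). The right lid sank about 3.7 mm at about 2.4 N, so it is the one the bolt missed.
- **Final hold:** I gripped the right handle across its bar and lifted it along its arc. The 54° comes from how far the gripper moved, not from a direct reading of the lid. At the end the arm was still, the opening was 9.2 mm on the 10 mm bar, and a steady push of about 6 N remained at the wrist.

No check failed. The first handle position from the room cameras was 3–4 mm off in x from the wrist camera's, and I used the wrist value.

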